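# Load the slide cassette and hold the reader's dead-man lever level

## Robot

A 6-joint arm with a two-finger parallel gripper is mounted at the origin on a cart in front of the work surface, level with it; the furniture and walls round the work are solid. World frame = base frame: x ahead of the robot, y to its left, z up, the work surface at z = 0. Lengths are in mm, angles in rad, forces in N, time in s.
With the tool pointing down it reaches from about 425 to 925 mm from the base axis. Payload 12.5 kg.
Tool frame: the origin (TCP) lies midway between the tips of the shut fingers; the grasp point (between the pads) lies 19 mm behind it; z points along the fingers, y is the line along which they close (so a half turn about z gives the same grasp; the last joint's range is limited). The gripper opens to 85 mm and grips with 20 to 120 N. Pads are 22 mm wide; open, the fingers measure 114 mm over their backs; the gripper's body (76 mm by 85 mm) begins 54 mm behind the grasp point. The pads swing forward as they close: fully open they stand 13 mm farther back than shut.
Start: joints at [-1.346, 0.491, 1.559, -0, 1.092, -0.106], TCP at [203.023, -591.123, 231.327] pointing down, gripper open.
Joint ranges: [-3.1, 3.1], [-0.84, 2.19], [0.05, 2.79], [-1.13, 4.28], [0.06, 2.93], [-2.69, 2.69]. Speed limits (rad/s): [2.22, 2.22, 2.79, 3.14, 3.14, 3.14].

## Interface

Orientations are given as a rotation vector (axis times angle).
In Python, from workcell import status, get_image, get_calibration, manip gives the robot as it stands.
- The arm moves only by the tool jog_arm, called after ">>>" as a command line: name --argument value ..., lists and objects as JSON in quotes. Schema: {"type":"object","properties":{"motion":{"type":"array","items":{"type":"array","items":{"type":"array","items":{"type":"number"},"minItems":7,"maxItems":7},"minItems":1,"maxItems":8},"minItems":1,"maxItems":1},"clamp_n":{"type":"number"},"only":{"type":"string"},"quiet":{"type":"boolean"},"lines":{"type":"string"}},"required":["motion"],"additionalProperties":false}. motion is a list that holds a single list of rows (three levels of brackets), with 1 to 8 rows, each of 7 numbers: dx, dy, dz in shares of the most that a row can go, 1 being 50 mm, then a rotation vector rx, ry, rz in a scale on which 1.0 is 2 rad, then the opening from 0.0 (shut) to 1.0 (fully open); each row shifts and turns the commanded pose from where the row before left it, along the tool's axes as they then stand; what a row does not reach is not made up. A row lasts 1/10 s, in which the tool goes at most 50 mm and 0.15 rad, less where a joint would pass 70% of its speed; a pose out of reach is approached as far as the arm can. The fingers move at their own pace and stop on an object; clamp_n is the grip in N (left out, the last holds). Time passes only in rows, so rows that do not move let the fingers close. The tool returns the time, the measured TCP pose, the force, the opening and the grip force at its end. only (a regular expression) keeps the lines of the reply that match it, lines (a string "A,B") keeps lines A to B, and quiet returns only ok. A shift or turn number past 1, either way, is cut back to 1. Input that does not fit is refused with a message, and nothing moves.
- status.get_state(): the state, without advancing time (a new reading comes with each control period).
- get_image(name): name is "side" or "top"; returns the picture (384x512x3 uint8, red, green, blue); there is no depth.
- get_calibration(name): a dict with "fx", "fy", "cx", "cy" (pixels), "origin" and "rotation" of the camera in the world. Camera axes: x right, y up, looking along -z (the intrinsics and any distortion apply to the point x, -y, -z); pixel columns grow to the right and rows downward; lengths in mm; the calibration is good to about 2 mm. A picture is of the moment at which its call begins. get_calibration takes no time and is no camera call.
- manip.close_job(): hands the job in; it is judged then, once.
The state is a dict: "clock": time; "joint_positions": joint angles; "joint_vel": joint speeds; "joint_torque": joint torques, N m; "eef_pos": TCP position; "tcp_rot": TCP orientation; "wrist_force": force on the tool from outside, world axes, zero at the start; "ft_torque": the same for the moment, N m; "opening": opening from 0.0 (shut) to 1.0 (fully open); "gripper_force": force on a finger pad.
Only numpy, scipy, OpenCV 4.12 (cv2) and the standard library are available. Lean on these libraries where they do the work, as an engineer would, in place of code of your own. Each camera call takes 0.05 s, during which the arm holds its last target. There are 200 camera calls.

## Task

Seat the slide cassette flat in the reader's pocket, clipped corner to clipped corner, lowering it in rather than dropping it, and let go of it. Then press the reader's sprung lever down with the fingertips to its middle position, where it lies level with its pad flush with the top of the index post, without ever pushing it right down, and keep it held there: the program finishes while the fingers are still holding the lever level. Leave the bench timer and the rubber stopper where they stand.

Things in the scene. Friction and masses are not known exactly. Their poses are not given: they have to be found in the camera images.
- reader: fixed white bench unit, base 150 x 152 x 12 mm. Origin on its underside, mid-width, 65 mm behind the front edge; +x to the rear (away from the robot at yaw 0), +y left, z up. A 52 mm high housing crosses the rear (x = 56 to 85 mm). Aluminium pocket on the left, sprung lever on the right. Slim steel index post, top at z = 56 mm, at [-30, -72] mm, just right of the lever
- pocket (a point): centre of the pocket's floor, at reader [-5, 33, 12] mm, axes as the reader's. Pocket 87 mm along x, 59 mm along y, 10 mm deep; walls 12 mm thick with a 4 mm 45-degree lead-in at the rim. Its rear left (+x, +y) corner is filled diagonally to match the cassette's clipped corner; clearance 1.5 mm on each side
- cassette: loose grey plate 84 (x) x 56 (y) x 14 mm, 100 to 200 g, +x +y corner clipped (14 mm a side); centred finger rib on top along x: 50 mm long, 12 mm wide, z = 14 to 38 mm. Origin: centre of the underside's full outline. Seated, origin at pocket, x along the reader's x. Starts with x within 0.6 rad of world x, in one of two places right of the reader (bench timer in the other)
- lever (a joint): angle of the sprung lever, rad: 0 released, pad raised; 0.26 level (middle position, the reader runs, pad top flush with the index post's top); 0.52 right down on its stop. Grows as the pad is pressed; springs back to 0 when let go. Pressing the pad takes about 2 N to start, 6 N at level, 9 N at the stop
- lever_pad (a point): centre of the top face of the black rubber press pad (40 mm along the lever, 30 mm wide) at the lever's free end, 90 mm from the hinge pin; the pin lies along reader y at x = 50, z = 50 mm, the lever points to reader -x. Pad centre at reader [-39, -47, 79] mm released, [-40, -47, 56] level, [-35, -47, 33] right down
- bench_timer: bystander: flat white countdown timer 64 x 64 x 19 mm, origin under its centre
- microscope: fixed stereo microscope left of the reader, origin under its base; base 220 x 190 mm, eyepieces about 320 mm high on the robot's side. Keep the whole arm clear of it: lift the cassette and draw it in to about 0.5 m from the robot before swinging left to the reader
- stopper: bystander: rubber stopper 30 mm across, 28 mm high, standing, origin under its centre
Things that resemble listed ones, but are neither listed nor needed, are in the scene too. There is more than one size of the cassette; the job needs the larger.

How it is judged (in metres and radians):
On the way, in this order (a step that is already met when the one before it is completed fails the run):
1. the cassette lies flat and square in the pocket, let go, the lever still released (horizontal distance between cassette and pocket below 0.0035 m and z of cassette in the frame of pocket below 0.002 m and angle between the x axis of cassette and the x axis of reader, either way round below 0.06 rad and angle between cassette's own z axis and vertical below 0.035 rad and contact force between the fingers and cassette below 0.1 N and value of joint lever below 0.1 rad), for 0.2 s.
2. the fingers hold the lever level with the cassette seated (horizontal distance between cassette and pocket below 0.0035 m and z of cassette in the frame of pocket below 0.002 m and angle between the x axis of cassette and the x axis of reader, either way round below 0.06 rad and angle between cassette's own z axis and vertical below 0.035 rad and value of joint lever between 0.18 and 0.34 rad and contact force between the fingers and reader above 1.5 N), for 0.5 s.
At the end, for the whole second after the job is handed in: Cassette untouched in the pocket, within 3.5 mm of its centre, under 2 mm above its floor, 0.06 rad of square, tilt under 0.035 rad; lever held between 0.18 and 0.34 rad with over 1.5 N of the fingers on the reader; timer and stopper within 25 mm of where they stood (all of step 2 and contact force between the fingers and cassette below 0.1 N and distance of each of bench_timer, stopper from where it was at the start of the episode below 0.025 m); the arm keeps its last pose, push and grip.
It fails at once if the lever is pushed right down (past 0.47 rad) (value of joint lever above 0.47 rad).
It fails at once if the cassette is dropped: let go over the pocket more than 25 mm above its floor (horizontal distance between cassette and pocket below 0.04 m and z of cassette in the frame of pocket above 0.025 m and contact force between the fingers and cassette below 0.05 N).
It fails at once if the bench timer is moved more than 25 mm (distance of bench_timer from where it was at the start of the episode above 0.025 m).
It fails at once if the stopper is moved more than 25 mm (distance of stopper from where it was at the start of the episode above 0.025 m).
It also fails if it takes over 48 s, if anything falls off the work surface, if the arm or the gripper's body presses on something with over 40 N, if the wrist force passes 120 N, or if a joint passes its speed limit or range.

## Working session

There is one attempt and no reset: what is moved stays moved. The work goes in short steps, Python scripts to look and compute and a tool call to move; the robot and the scene stay as the last step left them, time stands still between calls to the robot, and variables do not carry over. Pictures are saved under pics/ and viewed, at most 10 in all, crops included, and the job is handed in when it is done.

```bash
ls; mkdir -p pics
```

Run:
```python
from workcell import status,get_image,get_calibration
import cv2,json
for n in("side","top"):
    im=get_image(n); cv2.imwrite(f"pics/{n}0.png",im[:,:,::-1]); print(n,get_calibration(n))
print(status.get_state())
```

```text
pics
side {'fx': 374.0614530717623, 'fy': 374.0614530717623, 'cx': 254.60365083911373, 'cy': 196.81042276077952, 'origin': array([  252.97413771, -1061.26172348,   482.73736454]), 'rotation': array([ 1.12490102, -0.14700198, -0.19444355])}
top {'fx': 457.22208940182674, 'fy': 457.22208940182674, 'cx': 245.02427219710606, 'cy': 193.02304742967374, 'origin': array([ 357.56064329, -194.67316072, 1385.51740269]), 'rotation': array([ 0.05961923, -0.04344401, -1.56473827])}
{'clock': 0.1, 'joint_positions': array([-1.34564476e+00,  4.91504025e-01,  1.55941533e+00,  2.58917625e-06,
        1.09167509e+00, -1.05555695e-01]), 'joint_vel': array([ 0.00051778,  0.00069534, -0.00207523, -0.00051058, -0.00212848,
       -0.00174146]), 'joint_torque': array([ 3.21265514e-03, -6.19449520e+01, -2.62023747e+01, -6.54880523e-05,
        2.89835538e-03,  7.49494461e-06]), 'eef_pos': array([ 202.94732462, -590.91591819,  230.77398564]), 'tcp_rot': array([-3.09775580e+00, -5.16943284e-01,  9.04122453e-05]), 'wrist_force': array([-0.27696894,  0.20687383, -0.44919764]), 'ft_torque': array([-0.00081394, -0.05908746,  0.00995031]), 'gripper_force': 0.0, 'opening': 0.9973224369363175}
```

View pics/top0.png

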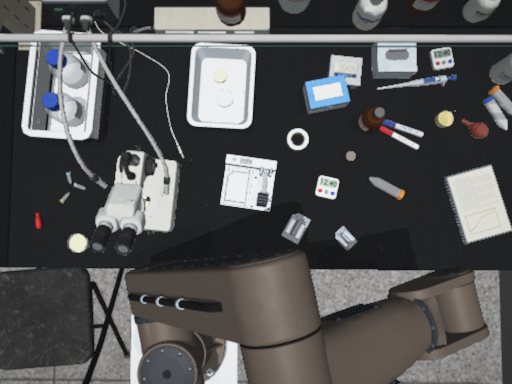

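View pics/side0.png

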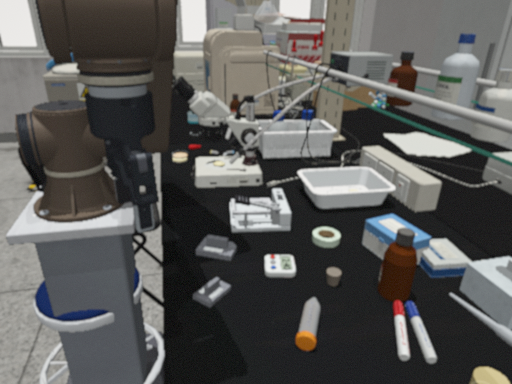

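Top view: the reader is at (249,183), two grey ribbed plates are at (296,228) and (346,238), a white timer is at (327,187), and the stopper is at (350,156). Look-alikes:
- **Cassette:** (296,228) is the larger plate, (346,238) the smaller. I choose the larger.
- **Timer:** (327,187), with another far off at (442,59).

A close crop will check the choice.

Create h.py:
```python
import numpy as np,cv2
from scipy.spatial.transform import Rotation as R
from scipy.optimize import least_squares
from workcell import status,get_image,get_calibration
C={n:get_calibration(n) for n in("side","top")}
def proj(n,P):
    c=C[n];q=R.from_rotvec(c["rotation"]).inv().apply(np.atleast_2d(P)-c["origin"])
    return np.c_[c["cx"]+c["fx"]*q[:,0]/-q[:,2],c["cy"]+c["fy"]*-q[:,1]/-q[:,2]]
def ray(n,uv,z):
    c=C[n];uv=np.atleast_2d(uv).astype(float)
    d=R.from_rotvec(c["rotation"]).apply(np.c_[(uv[:,0]-c["cx"])/c["fx"],-(uv[:,1]-c["cy"])/c["fy"],-np.ones(len(uv))])
    return c["origin"]+d*((z-c["origin"][2])/d[:,2])[:,None]
def tri(uvt,uvs):
    x0=ray("top",uvt,20)[0]
    s=least_squares(lambda p:np.r_[proj("top",p)[0]-uvt,proj("side",p)[0]-uvs],x0);return s.x,np.abs(s.fun).max()
def crop(n,x,y,w,h,k,name,im=None):
    im=get_image(n) if im is None else im
    cv2.imwrite(name,cv2.resize(im[y:y+h,x:x+w,::-1],None,fx=k,fy=k,interpolation=cv2.INTER_CUBIC))
```

Run:
```python
from h import *
crop("top",210,145,150,108,5.3333,"pics/topc.png")
crop("side",185,175,120,90,6.6667,"pics/sidec.png")
```

```text
(no output)
```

View pics/topc.png

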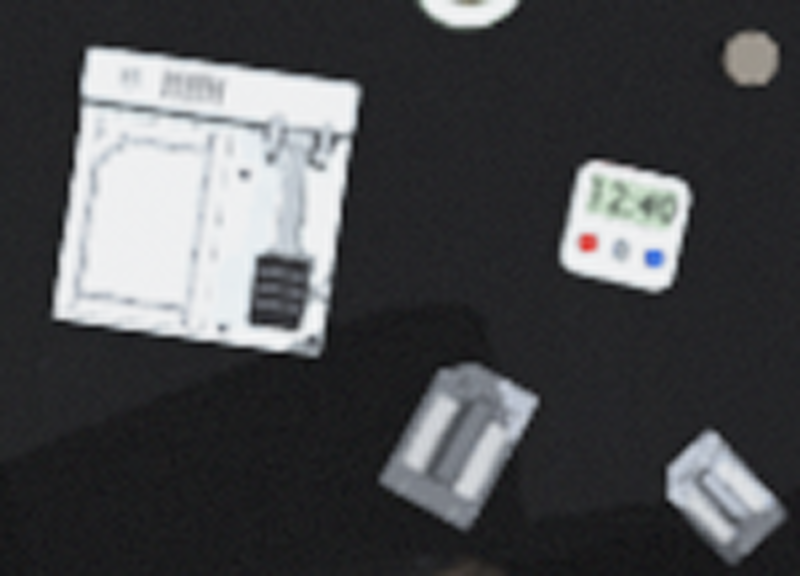

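View pics/sidec.png

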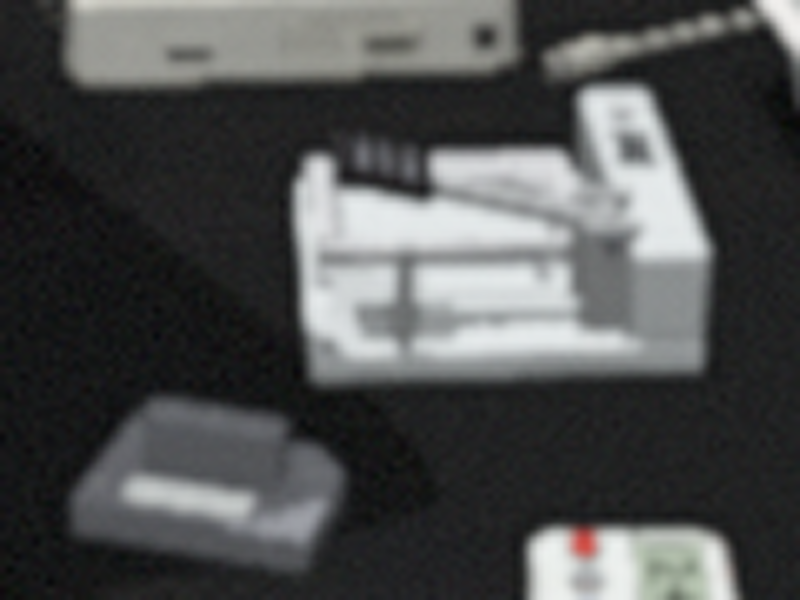

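Larger plate confirmed: in the top crop its clip is at the rear left and its rib is dark in the middle. The smaller plate is at (346,238). The side crop shows the raised lever pad and the cassette's rib. Next I fit poses from corner points in both views, with height left free.

Create fit0.py:
```python
from h import *
T=lambda x,y:np.array([210+(x+.5)/5.3333-.5,145+(y+.5)/5.3333-.5])
S=lambda x,y:np.array([185+(x+.5)/6.6667-.5,175+(y+.5)/6.6667-.5])
def fit(L,g):
    r=lambda p:np.concatenate([proj(n,R.from_euler('z',p[3]).apply(m)+p[:3])[0]-uv for n,m,uv in L])
    s=least_squares(r,g,loss='soft_l1',x_scale=[10,10,10,.1]);print(s.x.round(3));print(r(s.x).reshape(-1,2).round(1).tolist());return s.x
rd=[("top",(85,75,52),T(88,46)),("top",(85,-75,52),T(361,83)),("top",(56,75,52),T(80,102)),("top",(56,-75,52),T(352,131)),("top",(-65,75,12),T(52,320)),("top",(-65,-75,12),T(321,356)),("top",(-39,-47,79),T(279,290)),
("side",(-65,-75,0),S(312,385)),("side",(85,-75,0),S(706,372)),("side",(85,-75,52),S(712,250)),("side",(85,75,52),S(650,86)),("side",(56,75,52),S(580,88)),("side",(56,-75,52),S(635,257)),("side",(-30,-72,56),S(405,254))]
cs=[("top",(-42,28,14),T(380,478)),("top",(-42,-28,14),T(468,530)),("top",(42,-28,14),T(540,400)),("top",(42,14,14),T(478,362)),("top",(28,28,14),T(438,373)),
("side",(-42,-28,14),S(72,502)),("side",(-42,-28,0),S(76,535)),("side",(42,-28,0),S(305,573)),("side",(42,-28,14),S(315,545)),("side",(42,14,14),S(345,475)),("side",(-25,6,38),S(150,398)),("side",(25,-6,38),S(288,424))]
if __name__=="__main__":
    g=ray("top",T(200,200),0)[0]; r=fit(rd,[*g,-.1])
    g=ray("top",T(460,450),0)[0]; c=fit(cs,[*g,-.5])
    Rz=R.from_euler('z',r[3]);print("pocket",r[:3]+Rz.apply([-5,33,12]),"pad",r[:3]+Rz.apply([-39,-47,79]))
    for n,(x,y,w,h,k) in {"top":(210,145,150,108,5.3333),"side":(185,175,120,90,6.6667)}.items():
        im=cv2.imread(f"pics/{n}c.png")
        def dr(p,pts):
            q=(proj(n,R.from_euler('z',p[3]).apply(pts)+p[:3])-[x,y]+.5)*k-.5
            cv2.polylines(im,[q.round().astype(int)],True,(0,0,255),1)
        oc=[(-42,28),(-42,-28),(42,-28),(42,14),(28,28)]
        for z in(0,14): dr(c,[(*a,z) for a in oc])
        dr(c,[(-25,6,38),(-25,-6,38),(25,-6,38),(25,6,38)])
        dr(r,[(-65,75,12),(-65,-75,12),(85,-75,12),(85,75,12)]); dr(r,[(-65,75,0),(-65,-75,0),(85,-75,0),(85,75,0)])
        dr(r,[(56,75,52),(56,-75,52),(85,-75,52),(85,75,52)])
        dr(r,[np.array(a+(22,)) for a in[(-48.5,62.5),(-48.5,3.5),(38.5,3.5),(38.5,62.5)]])
        dr(r,[(-59,-32,79),(-59,-62,79),(-19,-62,79),(-19,-32,79)])
        cv2.imwrite(f"pics/{n}ov.png",im)
    a=cv2.imread("pics/topov.png");b=cv2.imread("pics/sideov.png")
    cv2.imwrite("pics/ov.png",np.vstack([cv2.resize(a[:,:],None,fx=.55,fy=.52),cv2.resize(b,None,fx=.55,fy=.48)]))
```

```bash
python3 fit0.py
```

```text
[ 4.67137e+02 -1.87784e+02 -8.94000e-01 -1.31000e-01]
[[0.1, 0.4], [-0.5, 0.3], [0.2, -0.4], [-0.2, 1.0], [0.6, 0.0], [-0.4, 0.1], [-0.0, 1.5], [0.6, -0.1], [-0.0, -0.1], [0.3, 0.2], [-0.2, 0.7], [0.3, 0.6], [0.4, -0.5], [0.6, -1.0]]
[ 3.45563e+02 -3.32842e+02 -1.19000e-01 -4.99000e-01]
[[0.1, 1.0], [0.1, 0.3], [-0.0, 0.0], [-0.8, 0.3], [0.4, 0.1], [0.4, -0.4], [0.1, -0.1], [0.8, 0.4], [-0.7, -0.7], [0.6, -0.1], [1.0, -0.2], [-0.8, 1.9]]
pocket [ 466.49716228 -154.41378415   11.10618495] pad [ 422.32328358 -229.27811771   78.10618495]
```

View pics/topov.png

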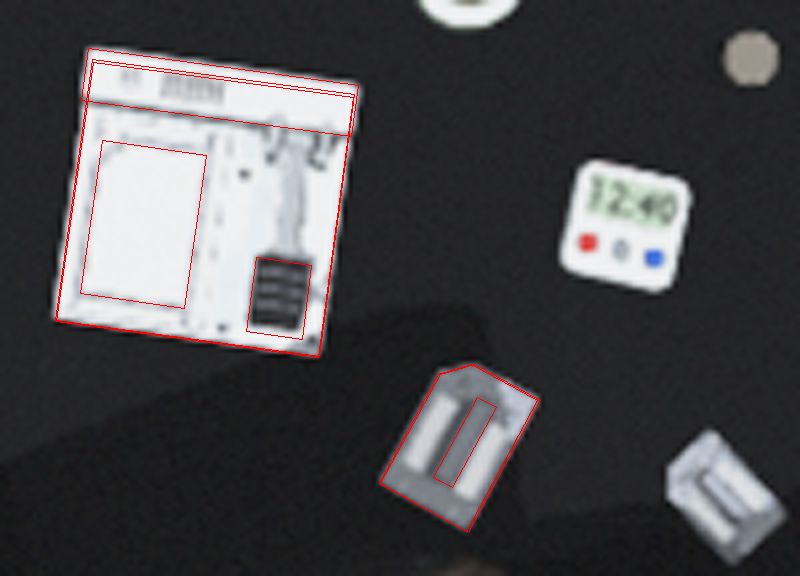

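Overlay fits well: reader corners at (88,46)/(360,82) and cassette corners at (380,480)/(540,400) in the crop. Free heights came out at −0.9 and −0.1 mm. Now the approach.

Create go.py:
```python
from h import *
import sys
# usage: go.py x y z yaw  -> rotate first (rz about tool z), then translate in rotated tool axes
def go(x,y,z,yaw):
    s=status.get_state();M=R.from_rotvec(s["tcp_rot"])
    X=np.array([np.cos(yaw),np.sin(yaw),0]);Z=np.array([0,0,-1.]);G=R.from_matrix(np.c_[X,np.cross(Z,X),Z])
    print("t",round(s["clock"],2),"rot(tool)",(M.inv()*G).as_rotvec().round(3),"then shift",G.inv().apply(np.array([x,y,z])-s["eef_pos"]).round(1),"| shift in present axes",M.inv().apply(np.array([x,y,z])-s["eef_pos"]).round(1))
    print("pos",s["eef_pos"].round(1),"open",round(s["opening"],3),"F",s["wrist_force"].round(1),"j",s["joint_positions"].round(2))
go(*map(float,sys.argv[1:5]))
```

```bash
python3 go.py 345.6 -332.8 110 -0.499
```

```text
t 0.2 rot(tool) [-0.001  0.     0.83 ] then shift [   1.7 -295.   121. ] | shift in present axes [ 218.7 -197.8  121.1]
pos [ 203. -591.  231.] open 1.002 F [-0.4  0.6  1.1] j [-1.35  0.49  1.56 -0.    1.09 -0.11]
```

The manual's scale: shifts go in shares of 50 mm and turns go in shares of 2 rad. Converting my numbers, 0.14 rad / 2 = 0.07.

>>> jog_arm --motion '[[[0, 0, 0, 0, 0, 0.07, 1], [0, 0, 0, 0, 0, 0.07, 1], [0, 0, 0, 0, 0, 0.07, 1], [0, 0, 0, 0, 0, 0.07, 1], [0, 0, 0, 0, 0, 0.07, 1], [0, 0, 0, 0, 0, 0.065, 1]]]'

```text
clock: 0.8
eef_pos: [203.0, -591.0, 231.2]
tcp_rot: [-3.042, 0.785, 0.0]
wrist_force: [-0.3, 0.2, 1.1]
opening: 1.001
gripper_force: 0.0
```

>>> jog_arm --motion '[[[0, -0.6, 0.24, 0, 0, 0, 1], [0, -0.8, 0.34, 0, 0, 0, 1], [0, -0.8, 0.34, 0, 0, 0, 1], [0, -0.8, 0.34, 0, 0, 0, 1], [0, -0.8, 0.34, 0, 0, 0, 1], [0.04, -0.8, 0.32, 0, 0, 0, 1], [0, -0.7, 0.26, 0, 0, 0, 1], [0, -0.6, 0.24, 0, 0, 0, 1]]]' --clamp_n 30

```text
clock: 1.6
eef_pos: [346.6, -331.4, 109.8]
tcp_rot: [-3.044, 0.775, 0.0]
wrist_force: [0.6, -0.7, 0.0]
opening: 1.0
gripper_force: 0.0
```

>>> jog_arm --motion '[[[0, 0, 0, 0, 0, 0, 1], [0, 0, 0, 0, 0, 0, 1]]]'

```text
clock: 1.8
eef_pos: [346.4, -333.0, 110.3]
tcp_rot: [3.045, -0.774, -0.0]
wrist_force: [-0.0, 0.5, -0.0]
opening: 1.0
gripper_force: 0.0
```

```bash
python3 go.py 345.6 -332.8 17 -0.499
```

```text
t 1.8 rot(tool) [0.    0.    0.001] then shift [-0.8  0.2 93.3] | shift in present axes [-0.8  0.2 93.3]
pos [ 346.4 -333.   110.3] open 1.0 F [-0.   0.5 -0. ] j [-0.9   0.47  2.03 -0.    0.64  1.17]
```

Scaled: 25 mm is 0.5, 20 mm is 0.4.

>>> jog_arm --motion '[[[-0.02, 0, 0.5, 0, 0, 0, 1], [0, 0, 0.5, 0, 0, 0, 0.6], [0, 0, 0.4, 0, 0, 0, 0.6], [0, 0, 0.26, 0, 0, 0, 0.5], [0, 0, 0.16, 0, 0, 0, 0.5], [0, 0, 0.04, 0, 0, 0, 0.5], [0, 0, 0, 0, 0, 0, 0.4], [0, 0, 0, 0, 0, 0, 0.4]]]' --clamp_n 30

```text
clock: 2.6
eef_pos: [345.2, -333.1, 17.9]
tcp_rot: [3.043, -0.776, 0.001]
wrist_force: [-0.7, 0.7, -0.2]
opening: 0.404
gripper_force: 0.0
```

>>> jog_arm --motion '[[[0, 0, 0, 0, 0, 0, 0], [0, 0, 0, 0, 0, 0, 0], [0, 0, 0, 0, 0, 0, 0], [0, 0, 0, 0, 0, 0, 0], [0, 0, 0, 0, 0, 0, 0], [0, 0, 0, 0, 0, 0, 0], [0, 0, 0, 0, 0, 0, 0]]]'

```text
clock: 3.3
eef_pos: [345.3, -332.8, 17.9]
tcp_rot: [3.044, -0.776, 0.001]
wrist_force: [-1.6, -0.0, 7.0]
opening: 0.134
gripper_force: 30.4
```

```bash
python3 go.py 345.6 -332.8 17 -0.499
```

```text
t 3.3 rot(tool) [ 0.001 -0.001 -0.   ] then shift [ 0.2 -0.2  0.9] | shift in present axes [ 0.2 -0.2  0.9]
pos [ 345.3 -332.8   17.9] open 0.134 F [-1.6 -0.   7. ] j [-0.9   0.64  2.09 -0.    0.41  1.17]
```

Grasped (11.4 mm opening at 30 N). Raising the grip, lifting, and moving over the pocket.

Scaled: -30 mm is -0.6, -25 mm is -0.5.

>>> jog_arm --motion '[[[0, 0, 0, 0, 0, 0, 0], [0, 0, -0.1, 0, 0, 0, 0], [0, 0, -0.4, 0, 0, 0, 0], [0, 0, -0.6, 0, 0, 0, 0], [0, 0, -0.6, 0, 0, 0, 0], [0, 0, -0.5, 0, 0, 0, 0], [0, 0, -0.2, 0, 0, 0, 0], [0, 0, 0, 0, 0, 0, 0]]]' --clamp_n 50

```text
clock: 4.1
eef_pos: [345.4, -332.8, 138.3]
tcp_rot: [3.043, -0.775, 0.003]
wrist_force: [0.4, -0.4, -1.8]
opening: 0.128
gripper_force: 49.1
```

```bash
python3 go.py 466.5 -154.4 138 -0.131
```

```text
t 4.1 rot(tool) [ 0.001 -0.002 -0.368] then shift [  96.8 -192.7    0.3] | shift in present axes [ 2.090e+01 -2.146e+02  1.000e-01]
pos [ 345.4 -332.8  138.3] open 0.128 F [ 0.4 -0.4 -1.8] j [-0.9   0.42  2.01 -0.    0.71  1.17]
```

Scaled: -0.13 rad / 2 = -0.065.

>>> jog_arm --motion '[[[0, 0, 0, 0, 0, -0.06, 0], [0, 0, 0, 0, 0, -0.065, 0], [0, 0, 0, 0, 0, -0.059, 0]]]'

```text
clock: 4.4
eef_pos: [344.7, -332.2, 135.8]
tcp_rot: [-3.134, 0.198, 0.002]
wrist_force: [-0.5, -0.9, -1.5]
opening: 0.126
gripper_force: 49.0
```

>>> jog_arm --motion '[[[0.16, -0.34, 0, 0, 0, 0, 0], [0.28, -0.56, 0, 0, 0, 0, 0], [0.32, -0.64, 0, 0, 0, 0, 0], [0.32, -0.64, 0, 0, 0, 0, 0], [0.32, -0.64, 0, 0, 0, 0, 0], [0.28, -0.56, 0, 0, 0, 0, 0], [0.16, -0.32, 0, 0, 0, 0, 0], [0.1, -0.16, 0, 0, 0, 0, 0]]]'

```text
clock: 5.2
eef_pos: [466.7, -152.5, 135.9]
tcp_rot: [-3.134, 0.203, 0.003]
wrist_force: [-0.0, -0.4, -0.5]
opening: 0.127
gripper_force: 49.1
```

>>> jog_arm --motion '[[[0, 0, 0, 0, 0, 0, 0], [0, 0, 0, 0, 0, 0, 0], [0, 0, 0, 0, 0, 0, 0]]]'

```text
clock: 5.5
eef_pos: [466.0, -154.7, 137.0]
tcp_rot: [-3.135, 0.208, 0.001]
wrist_force: [0.6, -0.1, -0.5]
opening: 0.125
gripper_force: 49.1
```

```bash
python3 go.py 466.5 -154.4 138 -0.131
```

Run:
```python
from h import *
t=get_image("top");s=get_image("side")
cv2.imwrite("pics/top1full.png",t[:,:,::-1]);cv2.imwrite("pics/side1full.png",s[:,:,::-1])
a=cv2.resize(t[140:230,200:300,::-1],None,fx=4,fy=4,interpolation=cv2.INTER_CUBIC)
b=cv2.resize(s[140:240,215:315,::-1],None,fx=4,fy=3.6,interpolation=cv2.INTER_CUBIC)
cv2.imwrite("pics/hold.png",np.hstack([a,b]))
```

```text
t 5.5 rot(tool) [-0.     0.    -0.001] then shift [ 0.4 -0.4 -1. ] | shift in present axes [ 0.4 -0.4 -1. ]
pos [ 466.  -154.7  137. ] open 0.125 F [ 0.6 -0.1 -0.5] j [-0.46  0.43  1.98 -0.    0.72  1.25]
```

View pics/hold.png

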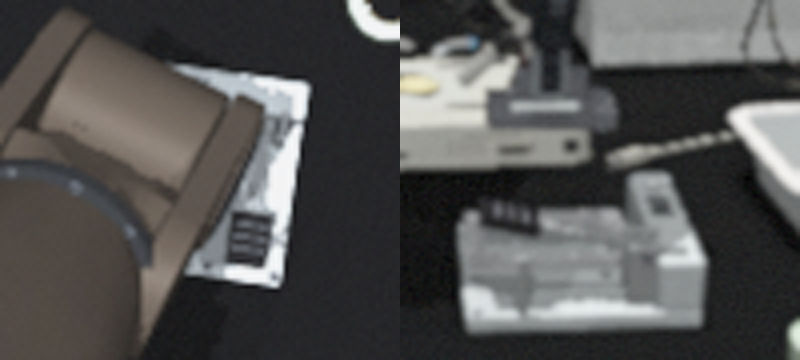

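Top view is blocked by the arm; the side view shows the cassette clear above the reader at about crop (550,105). I'll refine the poses with edge sampling on the saved first pictures and check the held cassette in the side view.

Create edge.py:
```python
from h import *
from scipy.ndimage import map_coordinates as mc, gaussian_filter1d as gf
G=lambda f:cv2.cvtColor(cv2.imread(f),cv2.COLOR_BGR2GRAY).astype(float)
def T(p,m): return R.from_euler('z',p[3]).apply(m)+p[:3]
def obs(im,n,p,a,b,W=2.5):   # silhouette edge a->b : measured points and normals
    f=np.linspace(.12,.88,15)[:,None];m=np.array(a)*(1-f)+np.array(b)*f
    q=proj(n,T(p,m));d=q[-1]-q[0];d/=np.linalg.norm(d);nn=np.array([-d[1],d[0]])
    s=np.arange(-W,W+.01,.1);P=q[:,None]+s[:,None]*nn
    v=gf(mc(im,[P[...,1],P[...,0]],order=1),3,axis=1);g=np.abs(np.gradient(v,axis=1))
    k=g.argmax(1);ok=(g[np.arange(15),k]>.8)&(k>2)&(k<len(s)-3)
    return m[ok],q[ok]+s[k[ok],None]*nn,nn
def fit(ims,edges,p,free=(0,1,2,3)):
    p=np.array(p,float);free=list(free)
    for it in range(6):
        O=[(n,*obs(ims[n],n,p,a,b,3 if it<2 else 1.8)) for n,a,b in edges]
        def r(x):
            pp=p.copy();pp[free]=x
            return np.concatenate([(proj(n,T(pp,m))-o)@nn for n,m,o,nn in O if len(m)])
        p[free]=least_squares(r,p[free],loss='soft_l1',f_scale=.3,x_scale=np.array([10,10,10,.1])[free]).x
    print(p.round(3),"per-edge px",[(len(m),round(float(np.median((proj(n,T(p,m))-o)@nn)),2)) if len(m) else 0 for n,m,o,nn in O]);return p
I={n:G(f"pics/{n}0.png") for n in C}
rd=[("top",(-65,75,0),(-65,-75,0)),("top",(85,75,52),(85,-75,52)),("top",(-60,74.5,22),(50,74.5,22)),("top",(-65,-75,12),(50,-75,12)),
("side",(-65,-75,0),(85,-75,0)),("side",(85,-75,52),(85,75,52)),("side",(85,-75,10),(85,-75,50)),("side",(56,75,52),(85,75,52))]
cs=[("top",(-42,28,0),(-42,-28,0)),("top",(-42,28,0),(28,28,0)),("top",(-42,-28,14),(42,-28,14)),("top",(42,-28,14),(42,14,14)),("top",(28,28,14),(42,14,14)),
("side",(-42,-28,0),(42,-28,0)),("side",(42,-28,0),(42,14,0)),("side",(-42,-28,14),(-42,28,14)),("side",(-25,6,38),(25,6,38))]
if __name__=="__main__":
    g=[467.1,-187.8,-.9,-.131];c0=[345.6,-332.8,0,-.499]
    r=fit(I,rd,g);fit(I,[e for e in rd if e[0]=="top"],[*r[:2],0,r[3]],(0,1,3));fit(I,[e for e in rd if e[0]=="side"],[*r[:2],0,r[3]],(0,1,3))
    c=fit(I,cs,c0);fit(I,[e for e in cs if e[0]=="top"],[*c[:2],0,c[3]],(0,1,3));fit(I,[e for e in cs if e[0]=="side"],[*c[:2],0,c[3]],(0,1,3))
    H={"side":G("pics/side1full.png")}
    he=[("side",(-42,-28,0),(42,-28,0)),("side",(-42,-28,0),(-42,-28,14)),("side",(42,-28,0),(42,-28,14)),("side",(-42,28,14),(-25,28,14))]
    for y in (-154.7,): fit(H,he[:3],[466,y,119,-.131],(0,2))
    print("pocket",r[:3]+R.from_euler('z',r[3]).apply([-5,33,12]))
```

```bash
python3 edge.py
```

```text
[ 4.67126e+02 -1.87408e+02  4.34000e-01 -1.41000e-01] per-edge px [(15, 0.2), (15, 0.5), (15, 0.5), (15, -0.5), (15, -0.32), (15, 0.31), (15, 0.2), (15, 0.38)]
[ 4.68078e+02 -1.87562e+02  0.00000e+00 -1.35000e-01] per-edge px [(15, -0.1), (15, 0.1), (15, 0.49), (15, -0.51)]
[ 4.66455e+02 -1.86915e+02  0.00000e+00 -1.32000e-01] per-edge px [(15, -0.3), (15, -0.07), (15, 0.1), (15, 0.4)]
[ 345.051 -331.809    0.533   -0.492] per-edge px [(15, 0.3), (15, 0.1), (15, 0.01), (15, -0.6), (15, 0.7), (15, -0.5), (15, 1.2), (15, 0.4), (15, -0.2)]
[ 346.503 -332.298    0.      -0.493] per-edge px [(15, -0.3), (15, -0.0), (15, -0.1), (15, -0.1), (15, 0.2)]
[ 342.36  -330.962    0.      -0.489] per-edge px [(15, -0.1), (15, 1.09), (15, -0.41), (15, 0.1)]
[ 4.64470e+02 -1.54700e+02  1.20465e+02 -1.31000e-01] per-edge px [(15, -0.01), (15, 0.1), (15, -0.0)]
pocket [ 466.80779028 -154.0332286    12.43371726]
```

Both views agree that TCP x should be about 467.0 and y about −154.3. Lowering in, watching the force.

Scaled: 20 mm is 0.4, 12 mm is 0.24, -0.003 rad / 2 = -0.0015.

>>> jog_arm --motion '[[[0.02, -0.01, 0.2, 0, 0, -0.0015, 0], [0, 0, 0.4, 0, 0, 0, 0], [0, 0, 0.4, 0, 0, 0, 0], [0, 0, 0.4, 0, 0, 0, 0], [0, 0, 0.24, 0, 0, 0, 0], [0, 0, 0.14, 0, 0, 0, 0], [0, 0, 0.06, 0, 0, 0, 0], [0, 0, 0, 0, 0, 0, 0]]]'

```text
clock: 6.4
eef_pos: [467.7, -153.7, 45.3]
tcp_rot: [3.135, -0.201, 0.0]
wrist_force: [0.5, -0.3, -1.7]
opening: 0.127
gripper_force: 49.1
```

>>> jog_arm --motion '[[[0, 0, 0, 0, 0, 0, 0]]]'

```text
clock: 6.5
eef_pos: [467.9, -153.7, 45.8]
tcp_rot: [3.135, -0.201, 0.002]
wrist_force: [0.6, -0.1, -1.7]
opening: 0.125
gripper_force: 49.1
```

```bash
python3 go.py 467 -154.3 30 -0.134
```

Run:
```python
from h import *
crop("side",215,155,100,75,8,"pics/low.png")
```

```text
t 6.5 rot(tool) [ 0.    -0.001  0.006] then shift [-0.8  0.7 15.8] | shift in present axes [-0.8  0.7 15.8]
pos [ 467.9 -153.7   45.8] open 0.125 F [ 0.6 -0.1 -1.7] j [-0.45  0.6   2.05 -0.    0.5   1.25]
```

View pics/low.png

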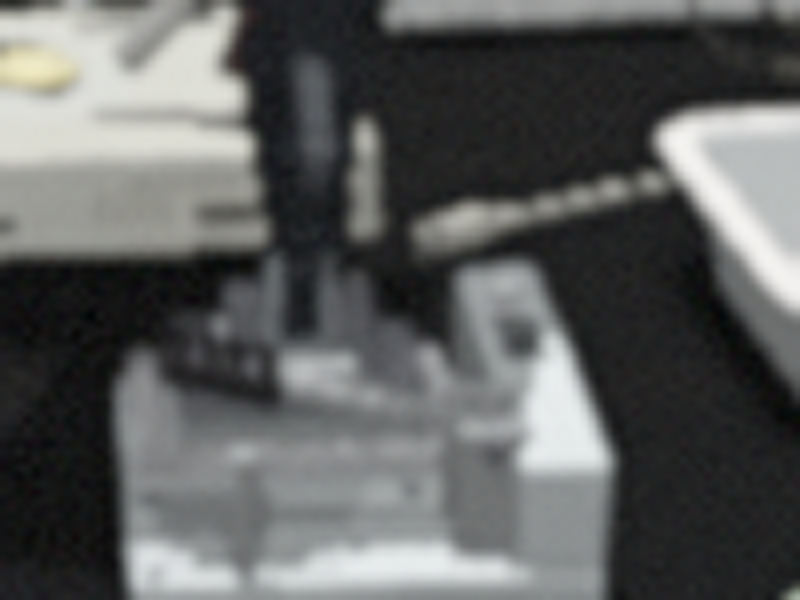

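The cassette hovers behind the lever pad, above the pocket (rib at crop (310,300)), clear of the lever. Continuing in small steps.

Scaled: 2 mm is 0.04, -0.8 mm is -0.016, 0.006 rad / 2 = 0.003.

>>> jog_arm --motion '[[[-0.016, 0.012, 0.04, 0, 0, 0.003, 0], [0, 0, 0.04, 0, 0, 0, 0], [0, 0, 0.04, 0, 0, 0, 0]]]'

```text
clock: 6.85
eef_pos: [466.8, -154.1, 39.3]
tcp_rot: [3.134, -0.211, 0.0]
wrist_force: [0.2, 0.1, -0.9]
opening: 0.128
gripper_force: 49.1
```

>>> jog_arm --motion '[[[0, 0, 0.04, 0, 0, 0, 0], [0, 0, 0.02, 0, 0, 0, 0]]]'

```text
clock: 7.05
eef_pos: [466.7, -154.1, 36.1]
tcp_rot: [-3.135, 0.211, 0.0]
wrist_force: [0.2, 0.9, -1.4]
opening: 0.131
gripper_force: 49.1
```

>>> jog_arm --motion '[[[0, 0, 0.02, 0, 0, 0, 0], [0, 0, 0.02, 0, 0, 0, 0]]]'

```text
clock: 7.25
eef_pos: [466.8, -154.1, 34.2]
tcp_rot: [3.134, -0.211, 0.0]
wrist_force: [-0.2, 0.7, -1.3]
opening: 0.125
gripper_force: 49.1
```

```bash
python3 go.py 467 -154.3 30 -0.134
```

```text
t 7.25 rot(tool) [ 0. -0. -0.] then shift [0.3 0.2 4.2] | shift in present axes [0.3 0.2 4.2]
pos [ 466.8 -154.1   34.2] open 0.125 F [-0.2  0.7 -1.3] j [-0.45  0.62  2.05 -0.    0.47  1.25]
```

Scaled: 1 mm is 0.02.

>>> jog_arm --motion '[[[0, 0, 0.02, 0, 0, 0, 0], [0, 0, 0.02, 0, 0, 0, 0], [0, 0, 0, 0, 0, 0, 0]]]'

```text
clock: 7.55
eef_pos: [466.7, -154.1, 32.2]
tcp_rot: [3.134, -0.211, -0.0]
wrist_force: [-0.1, -0.7, -0.9]
opening: 0.127
gripper_force: 49.1
```

>>> jog_arm --motion '[[[0, 0, 0.02, 0, 0, 0, 0], [0, 0, 0, 0, 0, 0, 0]]]'

```text
clock: 7.75
eef_pos: [466.7, -154.1, 31.2]
tcp_rot: [3.134, -0.211, -0.0]
wrist_force: [0.4, 0.1, -1.3]
opening: 0.131
gripper_force: 49.1
```

>>> jog_arm --motion '[[[0, 0, 0.014, 0, 0, 0, 0], [0, 0, 0, 0, 0, 0, 0]]]'

```text
clock: 7.95
eef_pos: [466.7, -154.1, 30.5]
tcp_rot: [3.134, -0.211, 0.0]
wrist_force: [0.1, 0.2, -2.4]
opening: 0.127
gripper_force: 49.1
```

Scaled: 0.7 mm is 0.014.

>>> jog_arm --motion '[[[0, 0, 0.014, 0, 0, 0, 0], [0, 0, 0, 0, 0, 0, 0]]]'

```text
clock: 8.15
eef_pos: [466.7, -154.1, 30.0]
tcp_rot: [3.134, -0.211, 0.0]
wrist_force: [-0.6, 0.9, 2.2]
opening: 0.129
gripper_force: 49.5
```

>>> jog_arm --motion '[[[0, 0, 0.014, 0, 0, 0, 0], [0, 0, 0, 0, 0, 0, 0]]]'

```text
clock: 8.35
eef_pos: [466.7, -154.1, 30.0]
tcp_rot: [3.134, -0.211, 0.001]
wrist_force: [-4.1, 0.2, 13.6]
opening: 0.125
gripper_force: 51.2
```

>>> jog_arm --motion '[[[0, 0, 0.014, 0, 0, 0, 0], [0, 0, 0, 0, 0, 0, 0]]]'

```text
clock: 8.55
eef_pos: [466.8, -154.1, 30.0]
tcp_rot: [3.134, -0.211, 0.002]
wrist_force: [-6.5, 1.9, 25.9]
opening: 0.124
gripper_force: 52.9
```

Floor reached at z = 30.0 as expected. Easing off, opening part-way, withdrawing.

Scaled: -1.4 mm is -0.028.

>>> jog_arm --motion '[[[0, 0, -0.028, 0, 0, 0, 0], [0, 0, 0, 0, 0, 0, 0], [0, 0, 0, 0, 0, 0, 0.45], [0, 0, 0, 0, 0, 0, 0.45], [0, 0, 0, 0, 0, 0, 0.45], [0, 0, 0, 0, 0, 0, 0.45], [0, 0, 0, 0, 0, 0, 0.45]]]'

```text
clock: 9.25
eef_pos: [466.8, -154.1, 29.8]
tcp_rot: [3.134, -0.211, 0.0]
wrist_force: [-0.3, 0.1, 0.3]
opening: 0.448
gripper_force: 0.0
```

>>> jog_arm --motion '[[[0, 0, -0.1, 0, 0, 0, 0.45], [0, 0, -0.3, 0, 0, 0, 0.45], [0, 0, -0.6, 0, 0, 0, 0.45], [0, 0, -0.8, 0, 0, 0, 0.45], [0, 0, -0.8, 0, 0, 0, 0.45], [0, 0, 0, 0, 0, 0, 0.45]]]'

```text
clock: 9.85
eef_pos: [468.3, -154.8, 164.6]
tcp_rot: [3.131, -0.21, 0.012]
wrist_force: [-0.0, 0.1, -0.2]
opening: 0.449
gripper_force: 0.0
```

```bash
python3 go.py 422.3 -229.3 140 -0.134
```

```text
t 9.85 rot(tool) [ 0.003 -0.008 -0.   ] then shift [-35.6  80.   24.6] | shift in present axes [-35.8  80.   24.5]
pos [ 468.3 -154.8  164.6] open 0.449 F [-0.   0.1 -0.2] j [-0.45  0.39  1.96 -0.    0.78  1.25]
```

Released with zero pad force. Moving over the lever pad with fingers shut; the pad centre is at about (422,−229).

Scaled: 18 mm is 0.36, 17 mm is 0.34.

>>> jog_arm --motion '[[[-0.08, 0.2, 0, 0, 0, 0, 0], [-0.16, 0.34, 0.04, 0, 0, 0, 0], [-0.16, 0.36, 0.2, 0, 0, 0, 0], [-0.16, 0.34, 0.28, 0, 0, 0, 0], [-0.1, 0.2, 0.28, 0, 0, 0, 0], [-0.06, 0.16, 0.2, 0, 0, 0, 0], [0, 0, 0.08, 0, 0, 0, 0], [0, 0, 0, 0, 0, 0, 0]]]'

```text
clock: 10.65
eef_pos: [420.0, -228.4, 105.1]
tcp_rot: [-3.134, 0.211, 0.002]
wrist_force: [0.5, 0.2, -0.8]
opening: 0.003
gripper_force: 0.0
```

>>> jog_arm --motion '[[[0, 0, 0, 0, 0, 0, 0], [0, 0, 0, 0, 0, 0, 0]]]'

```text
clock: 10.85
eef_pos: [420.7, -228.3, 106.3]
tcp_rot: [3.134, -0.21, 0.001]
wrist_force: [0.8, -0.2, -0.6]
opening: -0.002
gripper_force: 0.0
```

```bash
python3 go.py 422.3 -229 56 -0.134
```

```text
t 10.85 rot(tool) [ 0.    -0.001  0.   ] then shift [ 1.7  0.5 50.3] | shift in present axes [ 1.6  0.5 50.3]
pos [ 420.7 -228.3  106.3] open -0.002 F [ 0.8 -0.2 -0.6] j [-0.64  0.47  2.04 -0.    0.63  1.07]
```

Scaled: 10 mm is 0.2, 8 mm is 0.16.

>>> jog_arm --motion '[[[0.02, 0.01, 0.2, 0, 0, 0, 0], [0.012, 0, 0.16, 0, 0, 0, 0], [0, 0, 0.1, 0, 0, 0, 0], [0, 0, 0, 0, 0, 0, 0]]]'

```text
clock: 11.25
eef_pos: [421.7, -229.1, 82.1]
tcp_rot: [-3.134, 0.21, 0.002]
wrist_force: [1.5, -0.3, 0.7]
opening: -0.0
gripper_force: 0.7
```

>>> jog_arm --motion '[[[0, 0, 0.06, 0, 0, 0, 0], [0, 0, 0.06, 0, 0, 0, 0], [0, 0, 0, 0, 0, 0, 0]]]'

```text
clock: 11.55
eef_pos: [421.8, -229.3, 76.7]
tcp_rot: [3.134, -0.211, -0.0]
wrist_force: [-1.7, -0.4, 2.4]
opening: -0.003
gripper_force: 1.1
```

>>> jog_arm --motion '[[[0, 0, 0.06, 0, 0, 0, 0], [0, 0, 0.06, 0, 0, 0, 0], [0, 0, 0, 0, 0, 0, 0]]]'

```text
clock: 11.85
eef_pos: [421.7, -229.2, 70.6]
tcp_rot: [-3.134, 0.211, 0.001]
wrist_force: [-0.6, -0.3, 3.6]
opening: 0.002
gripper_force: 1.5
```

>>> jog_arm --motion '[[[0, 0, 0.06, 0, 0, 0, 0], [0, 0, 0.06, 0, 0, 0, 0], [0, 0, 0, 0, 0, 0, 0]]]'

```text
clock: 12.15
eef_pos: [421.8, -229.2, 64.5]
tcp_rot: [-3.134, 0.211, 0.001]
wrist_force: [-2.6, 0.5, 4.2]
opening: -0.001
gripper_force: 1.9
```

```bash
python3 go.py 422.3 -229 56 -0.134
```

```text
t 12.15 rot(tool) [-0.  0. -0.] then shift [ 0.5 -0.3  8.5] | shift in present axes [ 0.5 -0.3  8.5]
pos [ 421.8 -229.2   64.5] open -0.001 F [-2.6  0.5  4.2] j [-0.64  0.55  2.07 -0.    0.53  1.07]
```

Contact at z ≈ 82 with force rising as described. Continuing to z = 56.5, then looking.

Scaled: 3 mm is 0.06, 2 mm is 0.04.

>>> jog_arm --motion '[[[0, 0, 0.06, 0, 0, 0, 0], [0, 0, 0.06, 0, 0, 0, 0], [0, 0, 0.04, 0, 0, 0, 0], [0, 0, 0, 0, 0, 0, 0], [0, 0, 0, 0, 0, 0, 0], [0, 0, 0, 0, 0, 0, 0], [0, 0, 0, 0, 0, 0, 0], [0, 0, 0, 0, 0, 0, 0]]]'

```text
clock: 12.95
eef_pos: [421.7, -229.2, 56.9]
tcp_rot: [-3.134, 0.211, 0.001]
wrist_force: [-4.5, 0.0, 5.1]
opening: -0.001
gripper_force: 2.5
```

>>> jog_arm --motion '[[[0, 0, 0, 0, 0, 0, 0], [0, 0, 0, 0, 0, 0, 0], [0, 0, 0, 0, 0, 0, 0]]]'

```text
clock: 13.25
eef_pos: [421.7, -229.2, 56.9]
tcp_rot: [-3.134, 0.211, 0.001]
wrist_force: [-4.2, 0.5, 4.3]
opening: 0.001
gripper_force: 2.5
```

Run:
```python
from h import *
crop("side",220,160,90,68,8.8,"pics/press.png")
```

```text
(no output)
```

View pics/press.png

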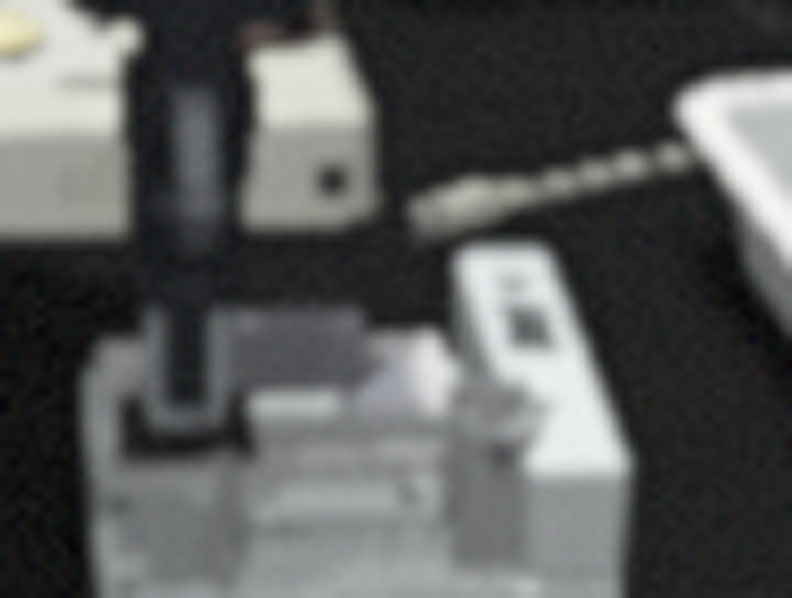

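The pad lies level under the fingertips at (185,440) and the cassette's rib is horizontal and low at (300,325). One numeric check of the rib against its seated projection before handing in.

Run:
```python
from h import *
Rz=R.from_euler('z',-.134);P=np.array([467,-154,12.])
for dz in(0,3):print(dz,((proj("side",P+[0,0,dz]+Rz.apply([(25,6,38),(25,-6,38),(42,14,14),(42,-28,14)]))-[220,160]+.5)*8.8-.5).round().tolist())
s=status.get_state();print(s["clock"],s["eef_pos"],s["wrist_force"])
```

```text
0 [[364.0, 305.0], [368.0, 321.0], [412.0, 362.0], [429.0, 420.0]]
3 [[364.0, 296.0], [368.0, 313.0], [412.0, 353.0], [429.0, 412.0]]
13.3 [ 421.68695984 -229.16630284   56.87769031] [-3.49215194  0.35077939  5.63681119]
```

The rib's rear end in the picture, about (364,308)–(370,325), matches the seated projection. Handing in.

```bash
python3 -c "
from workcell import manip;print(manip.close_job())"
```

```text
the job is handed in; nothing more can be done
None
```

The cassette is seated in the pocket and let go, and the job was handed in at 13.3 s with the fingertips holding the lever level at about 5 N; the hand-in returned no verdict.

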